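Switch off the battery pack and pop its cell hatch

ROBOT

A 6-joint arm with a two-finger parallel gripper is mounted at the origin on a cart in front of the work surface, level with it; the furniture and walls round the work are solid. World frame = base frame: x ahead of the robot, y to its left, z up, the work surface at z = 0. Lengths are in m, angles in rad, forces in N, time in s.
With the tool pointing down it reaches from about 0.35 to 0.975 m from the base axis. Payload 17.4 kg.
Tool frame: the origin (TCP) lies at the very end of the fingers, on their centre line; the grasp point (between the pads) lies 19 mm behind it (hold_point_z is the distance from the TCP to the grasp point, in m); z points along the fingers, x is the direction in which the jaws open and shut, and the axes are right-handed (so a half turn about z gives the same grasp; the last joint's range is limited). The gripper opens to 85 mm and grips with 20 to 120 N. Pads are 22 mm wide; open, the fingers measure 114 mm over their backs; the gripper's body (76 mm by 85 mm) begins 54 mm behind the grasp point. The pads swing forward as they close: fully open they stand 13 mm farther back than shut.
Start: joints at [-1.182, 0.116, 1.442, -0, 1.584, -0.038], TCP at [0.279, -0.614, 0.204] pointing down, gripper open.
Joint ranges: [-2.83, 2.83], [-0.83, 2.19], [0.07, 2.5], [-1.14, 4.28], [0.01, 3], [-2.97, 2.97]. Speed limits (rad/s): [1.89, 1.89, 2.22, 3.14, 3.14, 3.14].

INTERFACE

Orientations are given as a unit quaternion [x, y, z, w].
In Python, from station import observe, read_camera, close_job, recognise, spot_point, hold_point_z gives the robot as it stands.
- The arm moves only by the shell command python3 -m inch 'ROWS' [FORCE]. ROWS is text: rows parted by semicolons, each of 7 numbers parted by spaces: the shift along the world's x, y, z in mm, then the turn, a rotation vector about the world's x, y, z in rad, then the finger opening in mm, from 0 to 85.4. A call has 1 to 12 rows; each row shifts and turns the commanded pose from where the row before left it; what a row does not reach is not made up. A row lasts 1/12 s, in which the tool goes at most 41.7 mm and 7.16 degrees, less where a joint would pass 70% of its speed; a pose out of reach is approached as far as the arm can. A call is refused whole if a number of a shift passes 41.7 or a number of a turn 0.125, either way. A call with a gripper value outside its range is refused whole. The fingers move at their own pace and stop on an object; FORCE is the grip in N (left out, the last holds). Time passes only in rows, so rows that do not move let the fingers close. It gives the time, the measured TCP pose, the force and the opening at its end, in the units of the state.
- observe(): the state, without advancing time (a new reading comes with each control period).
- read_camera(name): name is "scene" or "top" or "wrist"; returns a dict with "pixels" (384x512x3 uint8, red, green, blue), "z_map" (384x512 float32, m along the optical axis (not along the pixel's ray), 0 where there is no reading), "vertical_fov" (degrees; the focal length in pixels is half the picture's height over the tangent of half this angle, whatever the lens; pixels are square), "cx", "cy" (the principal point, pixels), "k1" (the pictures are not rectified: a ray, as slopes to the right and down, at radius r is drawn at 1 + k1 r^2 times it, then the intrinsics apply), "R" (3x3) and "t" (3): a world point X has camera coordinates R X + t; the wrist camera has in their place "mount" (4x4, takes a point from camera to tool coordinates, whose origin is the TCP and whose axes are the tool frame's). Camera axes: x right, y down, z forward; pixel columns grow to the right and rows downward; lengths in m; the calibration is good to about 2 mm. A picture is of the moment at which its call begins: read the wrist's pose just before it.
- close_job(): hands the job in, once; it reports no verdict.
Trained networks look in a picture, given as the dict that the camera call returned (one of the last four; its "shot" number tells which), for a name from the list of things; names that differ only in an ending like _2 or _b are one class to them, and where a whole thing is asked for, a point or a joint stands for the part that bears it (a point fixed in the world has none). Each returns a list of dicts, best first, with "score" (0 to 1); they miss things now and then, are a little off and sometimes report something else, mostly with a low value. They report only what shows in the picture. A call takes as long as a camera call.
- recognise(picture, target): "point" ([x, y, z] in m, in the coordinates of the camera as it stood for that picture, good to about 4 mm: the middle of the surface that is visible of it).
- spot_point(picture, target): "point" ([x, y, z] in m, in the coordinates of the camera as it stood for that picture, good to about 4 mm: a listed point, or the origin of a listed thing).
The state is a dict: "clock": time; "q": joint angles; "qvel": joint speeds; "joint_torque": joint torques, N m; "eef_pos": TCP position; "tool_rot": TCP orientation; "wrist_force": force on the tool from outside, world axes, zero at the start; "torque": the same for the moment, N m; "opening": opening from 0.0 (shut) to 1.0 (fully open).
Only numpy, scipy, OpenCV 4.12 (cv2) and the standard library are available. Lean on these libraries where they do the work, as an engineer would, in place of code of your own. Each camera call takes 0.05 s, during which the arm holds its last target. There are 200 camera calls.

TASK

The cells in this battery pack are due to be changed: with the fingertips, pressing gently, first push down the white-dotted end of its red rocker so that the pack is switched off, then give the ribbed front edge of the black hatch one press right in and let go, so that its push-push latch frees it and it springs up. Press the hatch once only, as a second press would latch it again; watch that it swings right up and stays standing open by itself. Nothing is to be lifted or shoved: leave the pack where it stands, and the tray of fresh cells, the marker pen and the mug too.

Things in the scene. Friction and masses are not known exactly. Their poses are not given: they have to be found in the camera images.
- battery_pack: The loose battery pack, 1.5 to 2.3 kg, a low dark grey case 164 mm (its x) by 226 mm (its y) with a light grey deck 66 mm above the bench and black end cheeks that stand to 71 mm. Origin: centre of its underside. Its x points from its front (the face with two round sockets, toward the robot) to its rear, y to its left, z up. Hatch on the right half of the deck, red rocker on the left half.
- rocker_off_end (a point): Where to press the red rocker: upper face of its front end (with the white dot), 22 mm in front of the pivot; moves with the rocker. At the start it stands raised, about 18 mm above the deck. The rocker is 54 mm (along the pack's x) by 24 mm; its pivot lies 10 mm above the deck, its upper face 4 mm above the pivot; a frame 4 mm high surrounds it.
- rocker (a joint): Angle of the rocker, rad: 0 = on (dotted end raised, as at the start), 0.4 = off (dotted end 9 mm lower). Sprung over centre: about 2 to 4 N at the press point, briefly more; past the middle (0.2) it snaps over and stays. A broad fingertip need go down only 6 to 7 mm; one that reaches past the pivot toward the rear would tip the rocker back on.
- hatch_press (a point): Where to press the hatch: upper face at its ribs, on its centre line, 14 mm behind its front edge and 88 mm in front of its hinge; moves with the hatch. The hatch is a black lid 102 mm (along the pack's x) by 84 mm that stands 10 mm proud of the deck when shut.
- hatch_hinge (a point): Middle of the hatch's hinge axis, at the rear edge of the hatch, along the pack's y, 6 mm above the deck. The front edge of the hatch rises and swings rearward about it.
- hatch (a joint): Angle of the hatch, rad: 0 = shut and latched, negative = pushed in, up to a stop at -0.06 (5.5 mm at the press point), positive = open, up to a stop at 1.25 where its spring holds it. Pressing in to about -0.04 takes about 3 N at the press point and frees the latch; when the finger then goes up the hatch follows it and swings to 1.25 within about 2 s. Pressing an open hatch shut right to the stop latches it again.
- latch_pin (a joint): Sideways place, m, of the small steel pin inside the latch, hidden under the shut hatch (for judging only, never touched): 0 = in its notch, hatch latched; about 0.005 = free, hatch released or open. It goes below -0.005 only when an open hatch is pressed shut again.
- cell_tray: Bystander behind the pack: grey tray 92 x 82 x 18 mm with four blue round cells. Origin: centre of its underside.
- paint_marker: Bystander left of the pack: white marker pen with a red cap, 132 mm long (along its x), about 18 mm thick, lying. Origin: centre of its underside.
- tea_mug: Bystander behind the pack: blue mug, 84 mm across and 96 mm high, with its handle 123 mm. Origin: centre of the underside of mug and handle together.

How it is judged:
By the outcome, as a careful person would: the job done as asked, in the order asked, and still so for the second after the job is handed in, with the robot touching nothing.
It also fails if it takes over 38 s, if anything falls off the work surface, if the arm or the gripper's body presses on something with over 40 N, if the wrist force passes 120 N, or if a joint passes its speed limit or range.

## Working session

There is one attempt and no reset: what is moved stays moved. The work goes in short steps, Python scripts to look and compute and a shell command to move; the robot and the scene stay as the last step left them, time stands still between calls to the robot, and variables do not carry over. Pictures are saved under pics/ and viewed, about 8 in all and at most 12, crops included, and the job is handed in when it is done.

```bash
mkdir -p pics; ls
cat > h.py <<'E'
import numpy as np, cv2
from station import *
from scipy.spatial.transform import Rotation as Ro
def pose():
    s=observe(); return np.array(s['eef_pos']), Ro.from_quat(s['tool_rot']).as_matrix()
def snap(name):
    p,R=pose(); d=read_camera(name)
    if name=='wrist':
        M=np.array(d['mount']); d['Rw']=R@M[:3,:3]; d['tw']=R@M[:3,3]+p
    else:
        d['Rw']=np.array(d['R']).T; d['tw']=-d['Rw']@np.array(d['t'])
    return d
def w(d,pt): return d['Rw']@np.array(pt)+d['tw']
def save(d,n): cv2.imwrite('pics/'+n,d['pixels'][:,:,::-1])
E
python3 - <<'E'
from h import *
np.set_printoptions(precision=4,suppress=True)
print(observe())
for c in ['scene','top']:
    d=snap(c); save(d,c+'0.png')
    print(c,d['tw'],d['vertical_fov'],d['k1'])
    for n in ['battery_pack','rocker_off_end','hatch_press','hatch_hinge','cell_tray','paint_marker','tea_mug']:
        print(n,[(w(d,r['point']),round(r['score'],2)) for r in spot_point(d,n)[:2]])
E
```

```text
pics
{'clock': 0.0, 'q': array([-1.1818,  0.1165,  1.4423,  0.    ,  1.584 , -0.0378]), 'qvel': array([ 0.0007, -0.0002, -0.0014, -0.0009, -0.0007,  0.0011]), 'joint_torque': array([  0.0006, -73.198 , -63.2483,   0.0001,   0.0063,   0.0001]), 'eef_pos': array([ 0.2793, -0.6143,  0.2034]), 'tool_rot': array([ 0.8408, -0.5413, -0.0005, -0.0003]), 'wrist_force': array([ 0.5432, -0.1255,  0.0389]), 'torque': array([-0.0322, -0.0057, -0.0103]), 'opening': 0.9997400458001714}
scene [1.2515 0.013  0.605 ] 44.33220329354357 -0.08082560540678033
battery_pack [(array([ 0.541 , -0.275 ,  0.0012]), 0.72)]
rocker_off_end [(array([ 0.5208, -0.2164,  0.0849]), 0.8)]
hatch_press [(array([ 0.4863, -0.3112,  0.0834]), 0.71)]
hatch_hinge [(array([ 0.5753, -0.3402,  0.0736]), 0.76)]
cell_tray [(array([ 0.6556, -0.4154, -0.0026]), 0.83)]
paint_marker [(array([ 0.5971, -0.1167,  0.0013]), 0.88)]
tea_mug [(array([ 0.7143, -0.2565, -0.0003]), 0.69)]
top [ 0.4475 -0.1971  0.9162] 56.22046947255981 -0.055923869921949455
battery_pack [(array([ 0.5425, -0.276 ,  0.001 ]), 0.66)]
rocker_off_end [(array([ 0.524 , -0.2158,  0.0874]), 0.55)]
hatch_press [(array([ 0.4923, -0.3085,  0.0769]), 0.9)]
hatch_hinge [(array([ 0.5697, -0.3374,  0.0699]), 0.86)]
cell_tray [(array([ 0.6589, -0.4087, -0.002 ]), 0.67)]
paint_marker [(array([ 0.5993, -0.1139, -0.0007]), 0.9)]
tea_mug []
```

View pics/top0.png

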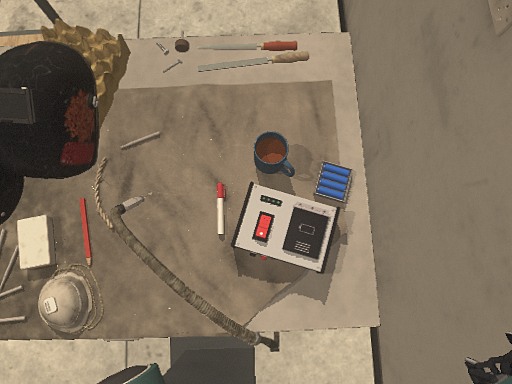

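View pics/scene0.png

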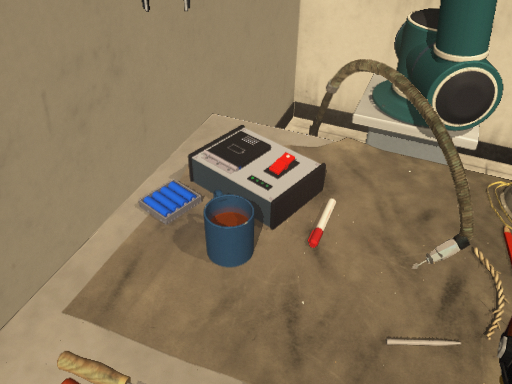

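```bash
cat >> h.py <<'E'
def cloud(d):
    z=d['z_map']; h,wd=z.shape; f=h/2/np.tan(np.radians(d['vertical_fov'])/2)
    v,u=np.mgrid[:h,:wd]; K=np.array([[f,0,d['cx']],[0,f,d['cy']],[0,0,1.]])
    n=cv2.undistortPoints(np.stack([u.ravel(),v.ravel()],1).astype(np.float64)[:,None],K,np.array([d['k1'],0,0,0.]))[:,0]
    P=np.c_[n*z.reshape(-1,1),z.ravel()]@d['Rw'].T+d['tw']; P[z.ravel()==0]=np.nan
    return P.reshape(h,wd,3)
E
python3 - <<'E'
from h import *
np.set_printoptions(precision=3,suppress=True)
d=snap('top'); P=cloud(d)
for u,v in [(268,343),(245,333),(220,315),(190,294),(160,264),(120,225),(360,200),(420,200),(350,340)]: print('hose etc',u,v,P[v,u])
z=P[...,2]; px=d['pixels'].astype(int)
reg=(P[...,0]>.4)&(P[...,0]<.68)&(P[...,1]<-.15)&(P[...,1]>-.42)
red=reg&(px[...,0]>150)&(px[...,1]<80)&(z>.06)
print('red',red.sum(),P[red].mean(0),cv2.minAreaRect(P[red][:,:2].astype(np.float32)*1000))
m=reg&(z>.058)&(z<.09)
print('case',cv2.minAreaRect(P[m][:,:2].astype(np.float32)*1000))
bl=m&(px.max(2)<70)&(z>.073)
print('hatch',bl.sum(),P[bl].mean(0),cv2.minAreaRect(P[bl][:,:2].astype(np.float32)*1000))
e=snap('scene');Q=cloud(e)
for u,v in [(330,95),(350,65),(390,72),(430,110),(455,160)]: print('sc',Q[v,u])
E
```

```text
hose etc 268 343 [ 0.276 -0.221  0.057]
hose etc 245 333 [ 0.323 -0.174  0.191]
hose etc 220 315 [ 0.363 -0.131  0.232]
hose etc 190 294 [ 0.403 -0.08   0.251]
hose etc 160 264 [ 0.458 -0.022  0.241]
hose etc 120 225 [0.541 0.081 0.172]
hose etc 360 200 [ 0.606 -0.478 -0.001]
hose etc 420 200 [ 0.629 -0.72  -0.172]
hose etc 350 340 [ 0.099 -0.619 -0.807]
red 121 [ 0.538 -0.22   0.08 ] ((540.018310546875, -219.92398071289062), (23.059823989868164, 52.28046798706055), 71.34429931640625)
case ((565.9952392578125, -284.55303955078125), (228.05169677734375, 220.4775390625), 70.709228515625)
hatch 1379 [ 0.524 -0.319  0.076] ((577.3333740234375, -289.1258544921875), (220.7588653564453, 187.47747802734375), 70.04736328125)
sc [ 0.306 -0.193  0.119]
sc [ 0.351 -0.149  0.217]
sc [ 0.422 -0.062  0.249]
sc [0.489 0.023 0.224]
sc [0.544 0.082 0.172]
```

Top view: the pack is at (285,228) px with the ribs in front, yaw about −18.7°. The red rocker is at (263,226) and the hatch at (305,232). The mug (270,150) and tray (333,182) are behind it, and the marker (221,210) is to its left. A hose arches to z≈0.25 in front-left, and the arm will have to pass over it. In the scene view the pack is at (258,172) and the hose at (330–470, 60–240). I'll first go above the pack, staying short of the hose.

```bash
python3 -m inch '22 32 0 0 0 -0.108 0;22 32 0 0 0 -0.108 0;22 32 0 0 0 -0.108 0;22 32 0 0 0 -0.108 0;22 32 0 0 0 -0.108 0;22 32 0 0 0 -0.108 0;22 32 0 0 0 -0.106 0;22 32 0 0 0 0 0;22 32 0 0 0 0 0;22 32 0 0 0 0 0;0 0 0 0 0 0 0;0 0 0 0 0 0 0' 20
python3 - <<'E'
from h import *
np.set_printoptions(precision=4,suppress=True)
d=snap('wrist'); save(d,'w1.png'); s=observe(); print(s['q'],s['eef_pos'],s['opening'],s['wrist_force'])
p,R=pose(); print(R)
for n in ['rocker_off_end','hatch_press','hatch_hinge','battery_pack']:
    print(n,[(w(d,r['point']),round(r['score'],2)) for r in spot_point(d,n)[:2]])
e=snap('scene'); save(e,'s1.png'); Q=cloud(e)
r=np.hypot(Q[...,0],Q[...,1])
for a in np.arange(.2,.6,.04):
    m=(r>a)&(r<a+.04)&(Q[...,2]>.3); 
    az=np.degrees(np.arctan2(Q[...,1],Q[...,0])); m&=(az<-5)&(az>-60)
    print(round(a,2),m.sum(), Q[m][:,2].min() if m.any() else None)
E
```

```text
clock: 1.9
eef_pos: [0.5003, -0.2929, 0.2043]
tool_rot: [-0.584, 0.812, -0.0, 0.0]
wrist_force: [-0.2, -0.1, -0.6]
opening: -0.0
[-0.5757 -0.0916  1.6509 -0.0002  1.5821  1.3207] [ 0.4997 -0.294   0.2043] -0.002230653975170206 [-0.6545 -0.9119 -0.8021]
[[-0.3199 -0.9474 -0.    ]
 [-0.9474  0.3199 -0.0003]
 [ 0.0003 -0.0001 -1.    ]]
rocker_off_end [(array([ 0.5178, -0.2136,  0.0846]), 0.78)]
hatch_press [(array([ 0.4914, -0.3075,  0.0783]), 0.73)]
hatch_hinge [(array([ 0.573 , -0.34  ,  0.0709]), 0.59)]
battery_pack [(array([ 0.5433, -0.2762,  0.0045]), 0.86)]
0.2 0 None
0.24 0 None
0.28 0 None
0.32 0 None
0.36 0 None
0.4 0 None
0.44 0 None
0.48 0 None
0.52 11 0.3104100178705039
0.56 1527 0.30002355349872634
```

View pics/s1.png

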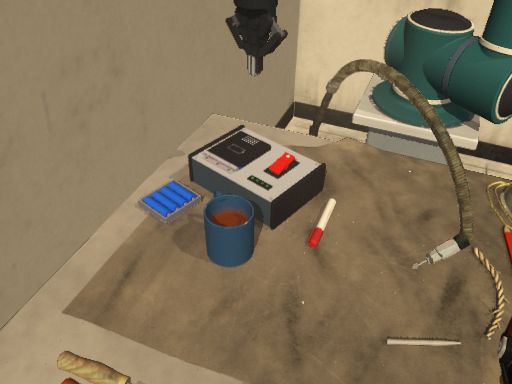

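View pics/w1.png

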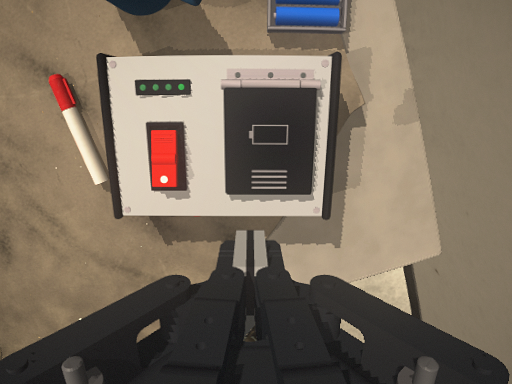

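Scene: the forearm is out of frame and high, and the gripper at (255,35) is clear of the hose. Wrist: the dot is at (164,180), the rocker is raised toward the front, the hatch ribs are at (268,180), and the closed fingertips are at (250,240). The estimates agree to about 3 mm, so I'll go above the rocker end.

```bash
python3 -m inch '4.5 20 0 0 0 0 0;4.5 20 0 0 0 0 0;4.5 20 0 0 0 0 0;4.5 20 0 0 0 0 0;0 0 -30 0 0 0 0;0 0 -30 0 0 0 0;0 0 -25 0 0 0 0;0 0 -15 0 0 0 0;0 0 0 0 0 0 0;0 0 0 0 0 0 0'
python3 - <<'E'
from h import *
np.set_printoptions(precision=4,suppress=True)
s=observe(); print(s['eef_pos'],s['wrist_force'])
d=snap('wrist'); save(d,'w2.png'); print(np.array(d['mount'])[:3,3])
for n in ['rocker_off_end','hatch_press','hatch_hinge']:
    print(n,[(w(d,r['point']),round(r['score'],2)) for r in spot_point(d,n)[:2]])
P=cloud(d);px=d['pixels'].astype(int)
red=(px[...,0]>150)&(px[...,1]<80)&(P[...,2]>.06)&(P[...,1]>-.28)
print(red.sum(),P[red].min(0),P[red].max(0),cv2.minAreaRect(P[red][:,:2].astype(np.float32)*1000))
E
```

```text
clock: 3.03
eef_pos: [0.517, -0.2149, 0.1042]
tool_rot: [-0.582, 0.813, 0.0, -0.0]
wrist_force: [-0.2, 0.4, 1.5]
opening: 0.003
[ 0.517  -0.2149  0.1042] [-0.1871  0.351   1.5327]
[-0.0003 -0.0734 -0.1702]
rocker_off_end [(array([ 0.517 , -0.2114,  0.0845]), 0.76), (array([ 0.5955, -0.1151, -0.0013]), 0.71)]
hatch_press [(array([ 0.4904, -0.3093,  0.0775]), 0.76)]
hatch_hinge []
3112 [ 0.5127 -0.239   0.0666] [ 0.569  -0.2004  0.0869] ((540.7186889648438, -219.4297332763672), (24.15160369873047, 53.151512145996094), 71.07073974609375)
```

View pics/w2.png

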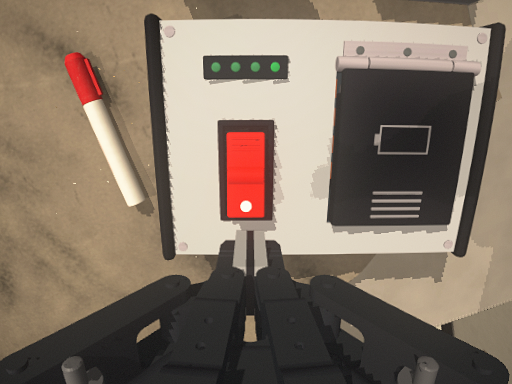

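Wrist: the rocker spans (220–272, 122–220) px with the dot at (246,206). The fingertips at (250,240) are lined up just over its front end. I'll nudge about 3 mm left and press gently.

```bash
python3 -m inch '1 3 -6 0 0 0 0;0 0 -6 0 0 0 0;0 0 -4 0 0 0 0;0 0 -1.5 0 0 0 0;0 0 -1.5 0 0 0 0;0 0 -1 0 0 0 0;0 0 0 0 0 0 0'; python3 -m inch '0 0 -1.5 0 0 0 0;0 0 -1.5 0 0 0 0;0 0 -1.5 0 0 0 0;0 0 0 0 0 0 0'
```

```text
clock: 3.82
eef_pos: [0.5184, -0.2115, 0.0841]
tool_rot: [-0.582, 0.813, 0.0, -0.0]
wrist_force: [-0.6, -0.1, -0.0]
opening: 0.002
clock: 4.15
eef_pos: [0.5183, -0.2114, 0.0794]
tool_rot: [-0.582, 0.813, 0.0, -0.0]
wrist_force: [0.8, 0.2, -0.1]
opening: 0.0
```

```bash
python3 -m inch '0 0 -1.3 0 0 0 0;0 0 0 0 0 0 0'; python3 -m inch '0 0 10 0 0 0 0;0 0 25 0 0 0 0;0 0 0 0 0 0 0'
python3 - <<'E'
from h import *
np.set_printoptions(precision=4,suppress=True)
d=snap('wrist'); P=cloud(d);px=d['pixels'].astype(int)
red=(px[...,0]>150)&(px[...,1]<80)&(P[...,2]>.06)&(P[...,1]>-.28)
ux=np.array([.947,-.321]); Q=P[red]; a=(Q[:,:2]-[.5407,-.2194])@ux
for lo in range(-27,27,6):
    m=(a*1000>lo)&(a*1000<lo+6)
    print(lo, m.sum(), np.median(Q[m][:,2]) if m.any() else None)
cv2.imwrite('pics/w3.png',d['pixels'][90:330,130:420,::-1].repeat(2,0).repeat(2,1))
print(observe()['eef_pos'])
print(spot_point(d,'hatch_press')[0],[w(d,r['point']) for r in spot_point(d,'hatch_press')],[w(d,r['point']) for r in spot_point(d,'rocker_off_end')])
E
```

```text
clock: 4.32
eef_pos: [0.5184, -0.2114, 0.0782]
tool_rot: [-0.582, 0.813, 0.0, -0.0]
wrist_force: [-0.3, 0.8, 0.6]
opening: 0.001
clock: 4.57
eef_pos: [0.5198, -0.2121, 0.1184]
tool_rot: [-0.583, 0.813, -0.002, 0.001]
wrist_force: [-0.0, 0.2, 1.0]
opening: -0.001
-27 221 0.08507361693695895
-21 218 0.08404439478133785
-15 313 0.082790681712137
-9 295 0.08195261090180334
-3 312 0.08262178748384211
3 347 0.07966962960177515
9 315 0.07799449833057445
15 324 0.07695902684755253
21 315 0.07573805951254511
[ 0.5196 -0.212   0.1167]
{'point': [0.101, 0.007, 0.2187], 'score': 0.92} [array([ 0.4917, -0.3088,  0.081 ])] [array([ 0.5163, -0.2125,  0.0846])]
```

View pics/w3.png

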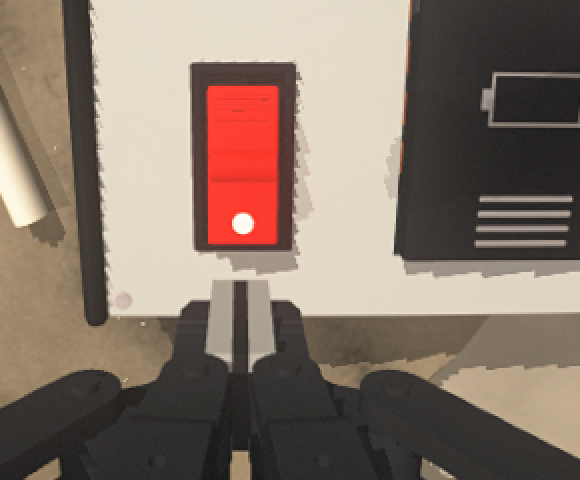

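Run:
```python
from h import *
np.set_printoptions(precision=4,suppress=True)
d=snap('wrist'); p,R=pose(); P=cloud(d)
f=192/np.tan(np.radians(d['vertical_fov'])/2); K=np.array([[f,0,d['cx']],[0,f,d['cy']],[0,0,1.]])
c=(p-d['tw'])@d['Rw']; print('tcp',p,'px',cv2.projectPoints(c[None],np.zeros(3),np.zeros(3),K,np.array([d['k1'],0,0,0.]))[0].ravel())
# finger surface in tool coords
T=(P-p)@R; m=(abs(T[...,0])<.03)&(abs(T[...,1])<.04)&(T[...,2]>-.06)&(T[...,2]<.01)
v,u=np.where(m)
for z in range(-60,10,5):
    k=m&(T[...,2]*1000>=z)&(T[...,2]*1000<z+5)
    if k.any(): print(z,k.sum(),'x',T[k][:,0].min(),T[k][:,0].max(),'y',T[k][:,1].min(),T[k][:,1].max())
print('deck z',np.nanmedian(P[100:120,150:200,2]), P[226:246:4,250])
print(np.array(d['mount']))
```

```text
tcp [ 0.5181 -0.2113  0.1129] px [250.4316 226.0212]
-60 335 x -0.014054219900332987 0.013144101365856564 y -0.012536184543683486 -0.007182619853306889
-55 357 x -0.014091881828966675 0.013159389632345796 y -0.012389685860669042 -0.007041941021774718
-50 314 x -0.014004261690176014 0.013162868869815427 y -0.01246724909823108 -0.007062204361150722
-45 307 x -0.014129628742859184 0.01306227967923575 y -0.012307586027942278 -0.006713135898076716
-40 269 x -0.013545372885844181 0.01297018510630161 y -0.012313819637433986 -0.006848202350349553
-35 88 x -0.011071379676853928 0.009112957686394878 y -0.012145421571401522 -0.0071400291661737605
deck z 0.06658772848292638 [[    nan     nan     nan]
 [ 0.5293 -0.2149  0.1449]
 [ 0.5291 -0.2148  0.1487]
 [ 0.5293 -0.2149  0.1535]
 [ 0.5291 -0.2148  0.157 ]]
[[ 1.      0.0002 -0.0005 -0.0003]
 [-0.0001  0.9584  0.2854 -0.0734]
 [ 0.0005 -0.2854  0.9584 -0.1702]
 [ 0.      0.      0.      1.    ]]
```

Run:
```python
from h import *
np.set_printoptions(precision=4,suppress=True)
print(hold_point_z() if callable(hold_point_z) else hold_point_z)
e=snap('scene'); p,R=pose(); Q=cloud(e); T=(Q-p)@R
print(p, observe()['opening'])
m=(abs(T[...,0])<.03)&(abs(T[...,1])<.03)&(T[...,2]<.02)&(T[...,2]>-.1)
for z in range(-60,20,5):
    k=m&(T[...,2]*1000>=z)&(T[...,2]*1000<z+5)
    if k.any(): print(z,k.sum(),'x',T[k][:,0].min(),T[k][:,0].max(),'y',T[k][:,1].min(),T[k][:,1].max())
f=192/np.tan(np.radians(e['vertical_fov'])/2); K=np.array([[f,0,e['cx']],[0,f,e['cy']],[0,0,1.]])
c=(p-e['tw'])@e['Rw']; u,v=cv2.projectPoints(c[None],np.zeros(3),np.zeros(3),K,np.array([e['k1'],0,0,0.]))[0].ravel().astype(int); print(u,v)
im=cv2.circle(e['pixels'][:,:,::-1].copy(),(int(u),int(v)),1,(0,255,0),-1)
cv2.imwrite('pics/s2.png',cv2.resize(im[v-90:v+60,u-80:u+80],None,fx=4,fy=4))
```

```text
0.0187
[ 0.5181 -0.2113  0.1128] -0.0001820794432841628
-60 39 x -0.013672719219891643 0.014517907041389218 y -0.013616114494141959 0.0062056500317403335
-55 42 x -0.014985208440398556 0.013862231709388691 y -0.013677810268060637 0.006975665624202987
-50 36 x -0.014813291442945018 0.01284197841916384 y -0.014093429072719366 0.0038570491843917826
-45 39 x -0.014778704930309914 0.014321566367891236 y -0.014404587346431935 0.003587578153786987
-40 33 x -0.012833662474541001 0.013411448801610784 y -0.013922300963684183 0.007024691739123929
-35 21 x -0.011168205327772518 0.014033494999251852 y -0.013594843254152843 0.000879578234522182
-30 5 x -0.00655419796301347 -0.005001727091745033 y -0.00895170085772896 0.004967728980282032
290 142
```

View pics/s2.png

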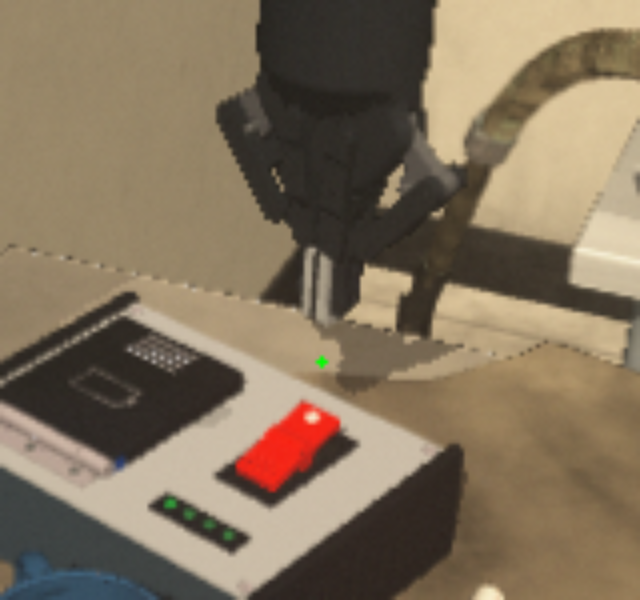

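The crop shows the reported TCP (green, 321,362) well below the visible fingertips at (320,322). Both cameras' depth put the real finger ends about 31 mm above the reported TCP, with no sideways offset, so I never touched the rocker. I'll press about 31 mm lower, in small steps with the force watched.

```bash
python3 -m inch '0 0 -25 0 0 0 0;0 0 -20 0 0 0 0;0 0 -7 0 0 0 0;0 0 0 0 0 0 0;0 0 0 0 0 0 0'; python3 -m inch '0 0 -1.5 0 0 0 0;0 0 -1.5 0 0 0 0;0 0 0 0 0 0 0'
python3 - <<'E'
from h import *
np.set_printoptions(precision=4,suppress=True)
s=observe(); print(s['eef_pos'],s['wrist_force'])
d=snap('wrist'); p,R=pose(); P=cloud(d); px=d['pixels'].astype(int)
red=(px[...,0]>150)&(px[...,1]<80)&(P[...,2]>.06)&(P[...,1]>-.28)
Q=P[red]; a=(Q[:,:2]-[.5407,-.2194])@[.947,-.321]*1000
for lo in range(-27,27,9):
    m=(a>lo)&(a<lo+9); print(lo,m.sum(),np.median(Q[m][:,2]) if m.any() else None)
T=(P-p)@R; m=(abs(T[...,0])<.012)&(abs(T[...,1]+.011)<.003)&(T[...,2]>-.06); print('tip',np.percentile(T[m][:,2],[90,98,100]))
E
```

```text
clock: 5.28
eef_pos: [0.5184, -0.2115, 0.0617]
tool_rot: [-0.582, 0.813, 0.0, -0.0]
wrist_force: [0.4, -0.6, 0.8]
opening: 0.0
clock: 5.53
eef_pos: [0.5186, -0.2116, 0.0589]
tool_rot: [-0.582, 0.813, -0.0, 0.0]
wrist_force: [-0.1, 0.6, -0.2]
opening: 0.002
[ 0.5186 -0.2116  0.0589] [-0.0826  0.5761 -0.2127]
-27 60 0.08385940218793726
-18 674 0.08294446424415627
-9 808 0.08223198063798523
0 967 0.08066519588608567
9 897 0.07774933900194775
18 881 0.07602867329052296
tip [-0.0237 -0.0229 -0.0218]
```

```bash
for i in 1; do :; done; python3 -m inch '0 0 -1.5 0 0 0 0;0 0 -1.5 0 0 0 0;0 0 0 0 0 0 0'; python3 -m inch '0 0 -1.5 0 0 0 0;0 0 -1.5 0 0 0 0;0 0 0 0 0 0 0';  python3 -m inch '0 0 -1.5 0 0 0 0;0 0 0 0 0 0 0'
```

```text
clock: 5.83
eef_pos: [0.5183, -0.2115, 0.0559]
tool_rot: [-0.582, 0.813, -0.0, -0.0]
wrist_force: [-3.8, 1.0, 6.8]
opening: 0.003
clock: 6.08
eef_pos: [0.5184, -0.2115, 0.0526]
tool_rot: [-0.583, 0.813, -0.0, 0.0]
wrist_force: [0.2, 0.2, -0.1]
opening: -0.002
clock: 6.25
eef_pos: [0.5183, -0.2114, 0.0506]
tool_rot: [-0.583, 0.813, 0.0, -0.0]
wrist_force: [0.1, -0.1, 0.2]
opening: -0.001
```

Contact at TCP z≈0.056 (6.8 N), then the force dropped to zero, which looks like a snap-over. I'll back off and check.

```bash
python3 -m inch '0 0 20 0 0 0 0;0 0 25 0 0 0 0;0 0 0 0 0 0 0;0 0 0 0 0 0 0'
cat > chk.py <<'E'
from h import *
np.set_printoptions(precision=4,suppress=True)
d=snap('wrist'); p,R=pose(); P=cloud(d); px=d['pixels'].astype(int)
red=(px[...,0]>150)&(px[...,1]<80)&(P[...,2]>.06)&(P[...,1]>-.28)
Q=P[red]; print('red',cv2.minAreaRect(Q[:,:2].astype(np.float32)*1000)); a=(Q[:,:2]-[.5407,-.2194])@[.947,-.321]*1000
for lo in range(-27,27,9):
    m=(a>lo)&(a<lo+9); print(lo,m.sum(),np.median(Q[m][:,2]) if m.any() else None)
print(p); 
for n in ['hatch_press','hatch_hinge','battery_pack']: print(n,[(w(d,r['point']),round(r['score'],2)) for r in spot_point(d,n)[:2]])
save(d,'w4.png')
E
python3 chk.py
```

```text
clock: 6.58
eef_pos: [0.5191, -0.2118, 0.0971]
tool_rot: [-0.582, 0.813, -0.001, 0.001]
wrist_force: [-0.0, -0.3, 0.2]
opening: -0.001
red ((540.2565307617188, -219.33059692382812), (23.765966415405273, 53.59309387207031), 71.26008605957031)
-27 349 0.07595060128467765
-18 458 0.07789509258879511
-9 471 0.08159746769848225
0 574 0.08221659000883891
9 576 0.08351265524441212
18 636 0.0850203056709542
[ 0.5185 -0.2115  0.0959]
hatch_press [(array([ 0.4911, -0.3065,  0.0789]), 0.61)]
hatch_hinge [(array([ 0.5726, -0.3357,  0.0722]), 0.83)]
battery_pack [(array([ 0.5419, -0.2778,  0.0041]), 0.96)]
```

The rocker has flipped: its front end went from 0.085 to 0.076 and the rear is now at 0.085. The pack has not moved. Next, over to the hatch press point at (0.490, −0.309).

```bash
python3 -m inch '-9.5 -32.5 0 0 0 0 0;-9.5 -32.5 0 0 0 0 0;-9.5 -32.5 0 0 0 0 0;0 0 -25 0 0 0 0;0 0 -15 0 0 0 0;0 0 0 0 0 0 0;0 0 0 0 0 0 0'; python3 chk.py | tail -4
```

```text
clock: 7.37
eef_pos: [0.4894, -0.3086, 0.0549]
tool_rot: [-0.582, 0.813, 0.001, -0.0]
wrist_force: [0.6, -0.3, 0.7]
opening: 0.001
[ 0.49   -0.3088  0.0561]
hatch_press []
hatch_hinge [(array([ 0.5749, -0.3388,  0.0694]), 0.96)]
battery_pack [(array([ 0.5438, -0.2782,  0.0028]), 0.96)]
```

View pics/w4.png

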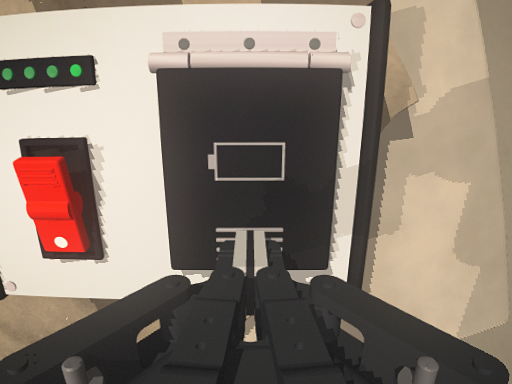

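Wrist: the fingertips at (250,235) are centred over the ribs at (250,230), and the rocker at left is tilted to off (dot at 62,242). Now pressing in.

```bash
python3 -m inch '0 0 -3 0 0 0 0;0 0 -3 0 0 0 0;0 0 -1.5 0 0 0 0;0 0 0 0 0 0 0'; python3 -m inch '0 0 -1.5 0 0 0 0;0 0 0 0 0 0 0';python3 -m inch '0 0 -1.5 0 0 0 0;0 0 0 0 0 0 0'
```

```text
clock: 7.9
eef_pos: [0.4899, -0.3088, 0.0482]
tool_rot: [-0.583, 0.813, 0.0, 0.0]
wrist_force: [1.0, 0.6, 0.7]
opening: -0.002
clock: 8.07
eef_pos: [0.4899, -0.3089, 0.0468]
tool_rot: [-0.583, 0.813, 0.0, 0.0]
wrist_force: [0.5, 0.4, 2.4]
opening: 0.005
clock: 8.23
eef_pos: [0.4899, -0.3089, 0.0452]
tool_rot: [-0.582, 0.813, 0.0, 0.0]
wrist_force: [-0.0, 0.6, 2.7]
opening: -0.001
```

```bash
python3 -m inch '0 0 -1 0 0 0 0;0 0 0 0 0 0 0'; python3 -m inch '0 0 -0.8 0 0 0 0;0 0 0 0 0 0 0';python3 -m inch '0 0 -0.5 0 0 0 0;0 0 0 0 0 0 0'
```

```text
clock: 8.4
eef_pos: [0.4899, -0.3089, 0.0443]
tool_rot: [-0.582, 0.813, 0.0, 0.0]
wrist_force: [0.5, 1.4, 1.9]
opening: -0.0
clock: 8.57
eef_pos: [0.49, -0.309, 0.0439]
tool_rot: [-0.583, 0.813, -0.0, 0.0]
wrist_force: [-1.4, 2.2, 6.0]
opening: 0.002
clock: 8.73
eef_pos: [0.49, -0.309, 0.0436]
tool_rot: [-0.582, 0.813, -0.0, 0.0]
wrist_force: [-3.9, 2.6, 9.3]
opening: -0.001
```

The force climbs sharply at about 4 mm of travel, so the hatch is on its stop. Now a straight release: up and slightly forward.

```bash
python3 -m inch '0 0 6 0 0 0 0;0 0 20 0 0 0 0;-4 1 38 0 0 0 0;-6 2 38 0 0 0 0;-6 2 38 0 0 0 0;-6 2 30 0 0 0 0;0 0 0 0 0 0 0;0 0 0 0 0 0 0;0 0 0 0 0 0 0;0 0 0 0 0 0 0;0 0 0 0 0 0 0;0 0 0 0 0 0 0'; python3 -m inch '0 0 0 0 0 0 0;0 0 0 0 0 0 0;0 0 0 0 0 0 0;0 0 0 0 0 0 0;0 0 0 0 0 0 0;0 0 0 0 0 0 0;0 0 0 0 0 0 0;0 0 0 0 0 0 0;0 0 0 0 0 0 0;0 0 0 0 0 0 0;0 0 0 0 0 0 0;0 0 0 0 0 0 0'
cat > fin.py <<'E'
import sys
from h import *
np.set_printoptions(precision=4,suppress=True)
e=snap('scene'); Q=cloud(e); save(e,sys.argv[1]+'.png')
m=(Q[...,0]>.5)&(Q[...,0]<.64)&(Q[...,1]<-.26)&(Q[...,1]>-.41)&(Q[...,2]<.2)&(e['pixels'].max(2)<90)
print('hatch top z',np.nanpercentile(Q[m][:,2],[50,90,99]))
d=snap('top')
for n in ['battery_pack','rocker_off_end','hatch_press','cell_tray','paint_marker','tea_mug']:
    print(n,[(w(c,r['point']),round(r['score'],2)) for c in (e,d) for r in spot_point(c,n)[:1]])
s=observe(); print(s['clock'],s['wrist_force'],s['eef_pos'])
E
python3 fin.py s3
```

```text
clock: 9.73
eef_pos: [0.4678, -0.3018, 0.2119]
tool_rot: [-0.583, 0.813, 0.001, -0.0]
wrist_force: [0.0, -0.5, 0.4]
opening: -0.002
clock: 10.73
eef_pos: [0.4679, -0.302, 0.2131]
tool_rot: [-0.582, 0.813, -0.0, 0.0]
wrist_force: [-0.5, -0.5, 0.6]
opening: 0.001
hatch top z [0.0969 0.1605 0.1715]
battery_pack [(array([ 0.5407, -0.2757,  0.0038]), 0.85), (array([ 0.5366, -0.2749, -0.0021]), 0.74)]
rocker_off_end [(array([ 0.5223, -0.2144,  0.0755]), 0.68)]
hatch_press [(array([ 0.5476, -0.3286,  0.161 ]), 0.67)]
cell_tray [(array([ 0.6561, -0.416 , -0.0018]), 0.77), (array([ 0.6599, -0.413 ,  0.0008]), 0.77)]
paint_marker [(array([ 0.5982, -0.1204,  0.0004]), 0.58), (array([ 0.6009, -0.1125,  0.    ]), 0.73)]
tea_mug [(array([ 0.7154, -0.2615,  0.0007]), 0.85), (array([ 0.7146, -0.2564, -0.0022]), 0.9)]
11.4333 [0.294  0.6756 0.4485] [ 0.4679 -0.302   0.2131]
```

View pics/s3.png

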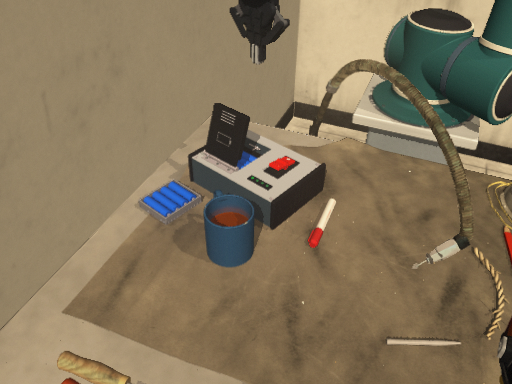

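The picture shows the hatch standing open at (228,135), the rocker off at (283,163), and everything else in place. I'll watch it for one more second, then hand in.

```bash
python3 -m inch '0 0 0 0 0 0 0;0 0 0 0 0 0 0;0 0 0 0 0 0 0;0 0 0 0 0 0 0;0 0 0 0 0 0 0;0 0 0 0 0 0 0;0 0 0 0 0 0 0;0 0 0 0 0 0 0;0 0 0 0 0 0 0;0 0 0 0 0 0 0;0 0 0 0 0 0 0;0 0 0 0 0 0 0'; python3 fin.py s4 | sed -n '1,4p;8p' && python3 -c "from station import close_job; print(close_job())"
```

```text
clock: 12.43
eef_pos: [0.4679, -0.3019, 0.2131]
tool_rot: [-0.583, 0.813, 0.0, -0.0]
wrist_force: [-1.1, -0.3, -1.0]
opening: -0.005
hatch top z [0.0977 0.1606 0.1716]
battery_pack [(array([ 0.5413, -0.2739,  0.0023]), 0.59), (array([ 0.5412, -0.2758, -0.0019]), 0.95)]
rocker_off_end [(array([ 0.5193, -0.2139,  0.0759]), 0.47), (array([ 0.5243, -0.2143,  0.0755]), 0.66)]
hatch_press [(array([ 0.55  , -0.3292,  0.1623]), 0.84)]
13.1333 [-0.0804 -0.6311 -1.0692] [ 0.4679 -0.302   0.2131]
the job is handed in; nothing more can be done
None
```

The pack is switched off and its hatch is standing open. I handed the job in at about 13 s of the 38 s allowed.

- **Rocker:** I pressed the white-dotted end down with the closed fingertips. The highest force I read was about 7 N. It snapped over, and its front end now sits at z = 0.076 m, down from 0.085 m.
- **Hatch:** I gave the ribbed edge one press to its stop, reading about 9 N straight down (10 N in all), and released it. It swung right up, with its top at 0.171 m, which matches the 1.25 rad stop. It was unchanged at a second look about 1.7 s later.
- **Other objects:** the pack, tray, marker and mug were where they started, within the cameras' few millimetres of error. The arm was clear and touching nothing at hand-in.

**Fingertip offset:** the reported TCP disagreed with the cameras. The real finger ends were about 30 mm above it. Because of this, my first press on the rocker stopped short and touched nothing. I measured the offset and corrected for it before pressing again.

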